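Pepper mill home into its counter pocket

TASK

Clear the serving space: two low steel pockets are fixed to the market counter, and one of them is empty. Gently push the tall wooden pepper mill low on its foot with the fingertips, so that it slides upright across the counter into the empty pocket until it stands fully home against the back, then draw back clear of it. Never grip it, tip it or lift it off the counter, and leave all the other goods where they stand.

Things in the scene. Friction and masses are not known exactly. Their poses are not given: they have to be found in the camera images.
- mill: Tall dark wooden pepper mill, 235 mm high, 0.25 to 0.5 kg, loose, upright. Its round foot is 72 mm across, 28 mm high, with an upright rim; above, the body narrows to 38 mm at height 60; the head is 48 mm wide. Origin: centre of the foot's underside; z up. Pushed on the foot it slides, at mid height it tips. A wide gripper held upright may hit the upper mill: lean it back.
- pocket_empty: Empty pocket: three steel walls 42 mm high, 4 thick, fixed, no floor, open roughly towards the robot, 110 mm wide inside. Origin: on the counter, where the mill's foot centre stands when fully home and centred. x points from mouth to back, z up. Back wall's inner face at x = +37 mm; sides run from x = -55 to 41 mm; wings flare from there to a mouth about 120 mm wide at x = -70.
- pocket_taken: The other pocket, of the same shape, with a squeeze bottle standing in it. Same axes and origin as the empty one.
- squeeze_bottle: Pale plastic squeeze bottle, 64 mm in diameter, 190 mm high, loose, standing in the taken pocket. Origin: centre of its underside. Leave it alone.
- gherkin_jar: Green glass jar with a metal cap, 72 mm in diameter, 105 mm high, loose, standing beyond and between the pockets. Origin: centre of its underside. Leave it alone.
- salt_pot: Small glass salt pot with a steel cap, 44 mm in diameter, 70 mm high, loose, between the two pockets. Origin: centre of its underside. Leave it alone.
- loaf_left: Meat loaf in a foil tin, 145 x 80 mm (x, y), 62 mm high, loose, to the left of the work. Origin: centre of its underside. Leave it alone.
- loaf_right: The same kind of loaf in a foil tin, 145 x 80 mm (x, y), 62 mm high, loose, to the right of the work. Origin: centre of its underside. Leave it alone.
- salami: Short thick salami on a strip of paper board, 200 mm long (x), 48 mm thick, loose, left of the pockets. Origin: centre of its underside. Leave it alone.
- meat_pack: Clear tray of sliced meat, 150 x 110 mm (x, y), 35 mm high, loose, right of the pockets. Origin: centre of its underside. Leave it alone.

How it is judged:
At the end, for the whole second after the job is handed in: The mill stands upright (within 0.06 rad) and at rest on the counter inside the empty pocket, its foot within about 10 mm of the back wall and between the side walls; every other loose thing is within 20 mm of where it started (x of mill in the frame of pocket_empty between -0.01 and 0.006 m and y of mill in the frame of pocket_empty between -0.024 and 0.024 m and height (world z) of mill below 0.005 m and angle between mill's own z axis and vertical below 0.06 rad and linear speed of mill below 0.02 m/s and distance of each of squeeze_bottle, gherkin_jar, salt_pot, loaf_left, loaf_right, salami, meat_pack from where it was at the start of the episode below 0.02 m); the robot touches nothing.
It fails at once if the mill is lifted off the counter (height (world z) of mill above 0.012 m).
It fails at once if the mill is tipped (more than 0.25 rad) (angle between mill's own z axis and vertical above 0.25 rad).
It fails at once if the mill is gripped or rammed (the fingers press it with more than 35 N) (contact force between the fingers and mill above 35 N).
It fails at once if another thing on the counter is shifted by more than 20 mm (distance of any of squeeze_bottle, gherkin_jar, salt_pot, loaf_left, loaf_right, salami, meat_pack from where it was at the start of the episode above 0.02 m).
It also fails if it takes over 72 s, if anything falls off the work surface, if the arm or the gripper's body presses on something with over 40 N, if the wrist force passes 120 N, or if a joint passes its speed limit or range.

ROBOT

A 6-joint arm with a two-finger parallel gripper is mounted at the origin on the work surface. World frame = base frame: x ahead of the robot, y to its left, z up, the work surface at z = 0. Lengths are in m, angles in rad, forces in N, time in s.
With the tool pointing down it reaches from about 0.25 to 0.775 m from the base axis. Payload 4 kg.
Tool frame: the origin (TCP) lies midway between the tips of the shut fingers; the grasp point (between the pads) lies 19 mm behind it; z points along the fingers, y is the direction in which the jaws open and shut (so a half turn about z gives the same grasp; the last joint's range is limited). The gripper opens to 94 mm and grips with 3 to 60 N. Pads are 16 mm wide; open, the fingers measure 119 mm over their backs; the gripper's body (75 mm by 177 mm) begins 78 mm behind the grasp point.
Start: joints at [-1.224, 0.087, 1.371, -0, 1.684, -0.103], TCP at [0.239, -0.495, 0.206] pointing down, gripper open.
Joint ranges: [-3.1, 3.1], [-0.76, 2.03], [0.27, 2.55], [-1.08, 4.22], [0.17, 2.65], [-2.57, 2.57]. Speed limits (rad/s): [2.79, 2.79, 3.14, 3.14, 3.14, 3.14].

INTERFACE

Orientations are given as [roll, pitch, yaw] about the fixed x, y, z axes, in that order (R = Rz(yaw) Ry(pitch) Rx(roll)).
In Python, from bench import get_obs, snapshot, ticket gives the robot as it stands.
- The arm moves only by the shell command python3 -m creep 'ROWS' [OPENING]. ROWS is JSON, a list that holds one entry, the list of rows, each a list of 4 numbers: the shift along the tool's x, y, z in mm, then the turn about the tool's z in degrees. A call has 1 to 8 rows; each row shifts and turns the commanded pose from where the row before left it, along the tool's axes as they then stand; what a row does not reach is not made up. A row lasts 1/8 s, in which the tool goes at most 62.5 mm and 10.7 degrees, less where a joint would pass 70% of its speed; a pose out of reach is approached as far as the arm can. A call with a gripper value outside its range is refused whole. OPENING is the opening, from 0 (shut) to 1 (fully open), set as the call begins (- or left out, the last holds). The fingers move at their own pace and stop on an object; the grip force is fixed at half the most. Time passes only in rows, so rows that do not move let the fingers close. It gives the time, the measured TCP pose, the force and the opening at its end, in the units of the state.
- get_obs(): the state, without advancing time (a new reading comes with each control period).
- snapshot(name): name is "scene" or "top"; returns a dict with "color" (400x640x3 uint8, red, green, blue), "depth" (400x640 float32, m along the optical axis (not along the pixel's ray), 0 where there is no reading), "fx", "fy", "cx", "cy" (pixels), "distortion" ([k1, k2, p1, p2, k3] as OpenCV has them; the pictures are not rectified), "extrinsics" (4x4, takes a point from world to camera coordinates). Camera axes: x right, y down, z forward; pixel columns grow to the right and rows downward; lengths in m; the calibration is good to about 2 mm. A picture is of the moment at which its call begins.
- ticket.close_job(): hands the job in, once; it reports no verdict.
The state is a dict: "time": time; "joint_positions": joint angles; "qvel": joint speeds; "joint_torque": joint torques, N m; "tool_pos": TCP position; "ee_rot": TCP orientation; "wrist_force": force on the tool from outside, world axes, zero at the start; "wrist_torque": the same for the moment, N m; "width": finger opening in m.
Only numpy, scipy, OpenCV 4.12 (cv2) and the standard library are available. Lean on these libraries where they do the work, as an engineer would, in place of code of your own. Each camera call takes 0.05 s, during which the arm holds its last target. There are 200 camera calls.

## Working session

There is one attempt and no reset: what is moved stays moved. The work goes in short steps, Python scripts to look and compute and a shell command to move; the robot and the scene stay as the last step left them, time stands still between calls to the robot, and variables do not carry over. Pictures are saved under pics/ and viewed, on a budget of 10 in all, crops included, one or two more only if the job needs it, and the job is handed in when it is done.

```bash
mkdir -p pics; ls; cat > h.py <<'E'
import numpy as np, cv2
from bench import get_obs, snapshot
from scipy.spatial.transform import Rotation as R
def cloud(s):
    h,w=s["depth"].shape; K=np.array([[s["fx"],0,s["cx"]],[0,s["fy"],s["cy"]],[0,0,1]])
    u,v=np.meshgrid(np.arange(w),np.arange(h))
    p=cv2.undistortPoints(np.stack([u,v],-1).reshape(-1,1,2).astype(float),K,np.array(s["distortion"],float)).reshape(h,w,2)
    c=np.dstack([p,np.ones((h,w))])*s["depth"][...,None]
    E=np.array(s["extrinsics"]); W=(c-E[:3,3])@E[:3,:3]
    W[s["depth"]==0]=np.nan
    return W
def save(s,n): cv2.imwrite("pics/"+n,s["color"][...,::-1])
E
python3 - <<'E'
from h import *
import pickle
for n in("scene","top"):
    s=snapshot(n); save(s,n+"0.png"); pickle.dump(s,open(n+"0.pkl","wb"))
    E=np.array(s["extrinsics"]); print(n,-E[:3,:3].T@E[:3,3],E[:3,:3][2],s["fx"])
print(get_obs())
E
```

```text
pics
scene [ 0.98120174 -0.6433635   0.84706698] [-0.3292183   0.60195381 -0.72750734] 453.81201674362154
top [0.49691658 0.01989247 1.12460465] [ 0.08670619 -0.02310391 -0.99596599] 488.9823959524489
{'time': 0.1, 'joint_positions': array([-1.22408391e+00,  8.78739674e-02,  1.37206255e+00, -9.42864007e-06,
        1.68361874e+00, -1.03140226e-01]), 'qvel': array([ 0.00013383, -0.00154369, -0.00212939,  0.00038362, -0.00146388,
       -0.00184157]), 'joint_torque': array([ 2.45481890e-03, -3.41252017e+01, -3.03302085e+01,  7.20873917e-02,
        3.03960289e-02, -8.74652005e-05]), 'tool_pos': array([ 0.23896411, -0.49483231,  0.20444571]), 'ee_rot': array([-3.13963952e+00, -1.92743436e-04,  4.49851400e-01]), 'wrist_force': array([ 0.17760277,  0.18907652, -0.2422536 ]), 'wrist_torque': array([0.02357193, 0.0267843 , 0.01166343]), 'width': 0.09400971346114544}
```

View pics/top0.png

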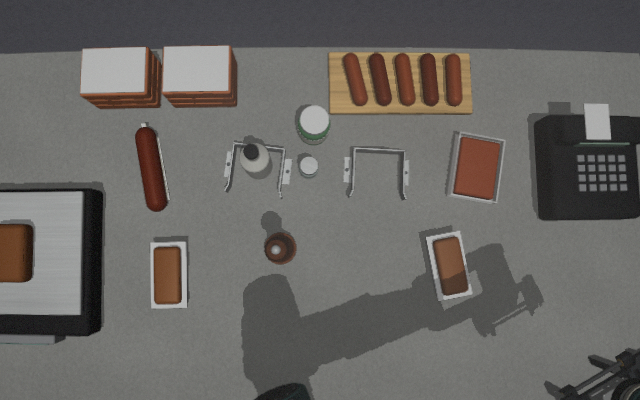

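View pics/scene0.png

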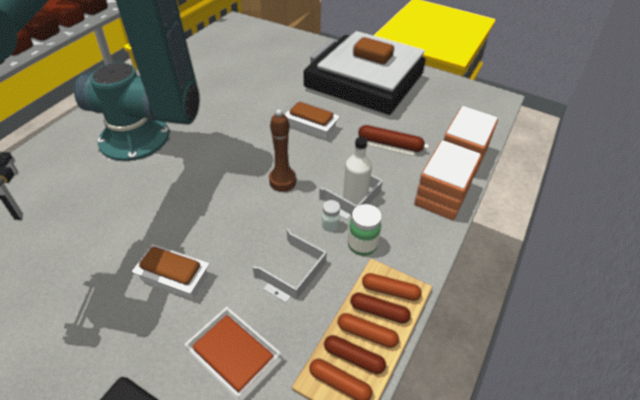

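The top view shows the mill at (280,247) and the taken pocket with the bottle at about (257,165). The empty pocket has its back wall at (353..405,150) and its arms reaching down to row 198. The salt pot is at (309,166), the jar at (313,122), and the loaves at (168,275) and (449,265). In the scene view the mill's foot is at (283,180).

```bash
python3 - <<'E'
from h import *
import pickle
from scipy.optimize import least_squares
P={n:cloud(pickle.load(open(n+"0.pkl","rb"))) for n in("scene","top")}
W=P["top"]; pk=W[140:205,340:415].reshape(-1,3)
for n,box in(("top",np.s_[225:270,260:302]),("scene",np.s_[100:200,260:305])):
    m=P[n][box].reshape(-1,3)
    for lo,hi,r in((.008,.028,.036),(.21,.24,None),(.08,.2,None)):
        q=m[(m[:,2]>lo)&(m[:,2]<hi)]
        print(n,lo,len(q),q.mean(0).round(4) if len(q) else "",end=" ")
        if r and len(q)>8:
            f=least_squares(lambda c:np.hypot(q[:,0]-c[0],q[:,1]-c[1])-r,q[:,:2].mean(0),loss="soft_l1",f_scale=.002); print("foot",f.x.round(4),np.sqrt(np.mean(f.fun**2)).round(4),end="")
        print()
def fit(q):
    # pocket centre-line template: U of walls, mid-thickness
    def d(c):
        ca,sa=np.cos(c[2]),np.sin(c[2]); x=(q[:,0]-c[0])*ca+(q[:,1]-c[1])*sa; y=-(q[:,0]-c[0])*sa+(q[:,1]-c[1])*ca
        def seg(a,b):
            a=np.array(a);b=np.array(b);t=np.clip(((x-a[0])*(b-a)[0]+(y-a[1])*(b-a)[1])/((b-a)@(b-a)),0,1)
            return np.hypot(x-a[0]-t*(b-a)[0],y-a[1]-t*(b-a)[1])
        o=[seg((.039,-.057),(.039,.057))]
        for s in(1,-1): o+= [seg((.039,s*.057),(-.055,s*.057)),seg((-.055,s*.057),(-.070,s*.062))]
        return np.min(o,0)
    best=min((least_squares(d,[*q[:,:2].mean(0),a],loss="soft_l1",f_scale=.003) for a in(-.3,-.1,0,.1,.3)),key=lambda f:f.cost)
    return best.x.round(4),np.sqrt(np.mean(best.fun**2)).round(4)
for n,box in(("top",np.s_[140:205,340:415]),("scene",np.s_[225:300,245:330])):
    m=P[n][box].reshape(-1,3); q=m[(m[:,2]>.034)&(m[:,2]<.05)]; print("pocket",n,len(q),*fit(q))
for nm,(u,v) in dict(salt=(309,162),jar=(314,114),bottle=(252,152),taken_r=(282,160),pocketL=(353,150),pocketR=(405,152),mouthL=(350,197),mouthR=(405,197),loafR=(449,265),loafR_c=(430,236),loafL=(168,275),loafLtr=(186,243)).items(): print(nm,W[v,u].round(3))
E
```

```text
top 0.008 76 [0.4852 0.0549 0.0261] foot [0.4843 0.0666] 0.0031
top 0.21 335 [0.4848 0.0643 0.2193] 
top 0.08 72 [0.4843 0.061  0.195 ] 
scene 0.008 253 [0.4685 0.1198 0.0189] foot [0.4853 0.069 ] 0.1071
scene 0.21 165 [0.491  0.0583 0.2193] 
scene 0.08 593 [0.4954 0.052  0.1452] 
pocket top 342 [ 0.6649 -0.1576 -0.059 ] 0.0016
pocket scene 466 [ 0.6683 -0.1604 -0.0586] 0.0014
salt [ 0.67  -0.001  0.075]
jar [ 0.769 -0.012  0.103]
bottle [0.671 0.111 0.192]
taken_r [0.68  0.059 0.043]
pocketL [ 0.705 -0.102  0.027]
pocketR [ 0.704 -0.227  0.002]
mouthL [ 0.6   -0.096  0.001]
mouthR [ 0.595 -0.216  0.042]
loafR [ 0.443 -0.304  0.064]
loafR_c [ 0.507 -0.268  0.047]
loafL [0.429 0.306 0.063]
loafLtr [0.497 0.272 0.042]
```

Rows can't command tilt, and an upright gripper body would overhang the mill. I'll look at what happens at the edge of reach, in free air away from the goods, since the arm may lean the tool there.

```bash
python3 -m creep --help 2>&1 | head -20; python3 -m creep '[[[0,50,0,0],[0,50,0,0],[0,50,0,0],[0,50,0,0],[0,50,0,0],[0,50,0,0]]]'; python3 -c "
from h import *
print(get_obs()['joint_positions'].round(3))"
```

```text
invalid input: not JSON, or not a number
time: 0.85
tool_pos: [0.368, -0.7621, 0.2016]
ee_rot: [3.136, -0.0, 0.45]
wrist_force: [18.3, -37.6, 70.9]
width: 0.0942
[-1.188e+00  8.760e-01  2.730e-01  1.000e-03  1.986e+00 -6.700e-02]
```

```bash
python3 -m creep '[[[0,0,0,0],[0,0,0,0]]]'; python3 -m creep '[[[0,6,0,0],[0,6,0,0]]]'; python3 -c "
from h import *
o=get_obs();print(o['joint_positions'].round(4),o['ee_rot'].round(4))"
```

```text
time: 1.1
tool_pos: [0.3675, -0.7614, 0.2038]
ee_rot: [3.135, 0.0, 0.45]
wrist_force: [0.1, -2.2, 2.7]
width: 0.094
time: 1.35
tool_pos: [0.3694, -0.7649, 0.205]
ee_rot: [3.122, 0.001, 0.45]
wrist_force: [0.2, 0.1, -0.5]
width: 0.0943
[-1.1880e+00  8.7230e-01  2.7370e-01  9.0000e-04  1.9761e+00 -6.6700e-02] [3.1222e+00 5.0000e-04 4.4990e-01]
```

Pushing past the edge of reach leans the tool outward, which is the lean-back I need, and it ratchets up. I'll build it in small rows.

```bash
python3 -m creep '[[[0,15,0,0],[0,15,0,0],[0,15,0,0],[0,15,0,0],[0,15,0,0],[0,15,0,0],[0,15,0,0],[0,15,0,0]]]' 0.4; python3 -c "
from h import *
o=get_obs();print(o['joint_positions'].round(4),o['ee_rot'].round(4))"
```

```text
time: 2.35
tool_pos: [0.3872, -0.802, 0.1695]
ee_rot: [3.052, 0.0, 0.45]
wrist_force: [-0.5, -0.3, -0.6]
width: 0.0376
[-1.1869  0.9157  0.2738  0.0061  1.8628 -0.0639] [3.0521e+00 1.0000e-04 4.4980e-01]
```

```bash
python3 -m creep '[[[0,40,-12,0],[0,40,-12,0],[0,40,-12,0],[0,40,-12,0]]]'; python3 -c "
from h import *
o=get_obs();print(o['joint_positions'].round(4),o['ee_rot'].round(4))"
```

```text
time: 2.85
tool_pos: [0.4027, -0.8341, 0.1876]
ee_rot: [2.934, 0.0, 0.45]
wrist_force: [1.2, 0.4, -0.4]
width: 0.0376
[-1.1873  0.9016  0.2738  0.0137  1.7595 -0.0623] [2.9345e+00 1.0000e-04 4.4980e-01]
```

```bash
cat >> h.py <<'E'
def tool(d):
    "world delta (m) -> tool axes mm"
    return (R.from_euler("xyz",get_obs()["ee_rot"]).as_matrix().T@np.array(d)*1000).round(1)
def st():
    o=get_obs(); M=R.from_euler("xyz",o["ee_rot"]).as_matrix(); az=lambda v:np.degrees(np.arctan2(v[1],v[0])).round(1)
    print("t",o["time"],"p",o["tool_pos"].round(4),"q",o["joint_positions"].round(2),"lean",np.arccos(-M[2,2]).round(3),"az",az(M[:,2]),"xaz",az(M[:,0]),"F",o["wrist_force"].round(1))
E
python3 -m creep '[[[0,-10,-12,9],[0,0,-12,9],[0,0,-12,9],[0,0,-12,9],[0,0,-12,9],[0,0,-12,9],[0,0,-12,9]]]'; python3 - <<'E'
from h import *
import pickle
st(); p=get_obs()["tool_pos"]
a=np.array([.5,-.52,.28]); b=np.array([.75,-.32,.26]); print(tool(a-p),tool(b-a))
W=cloud(pickle.load(open("top0.pkl","rb"))); print("register top",np.nanmax(W[100:215,535:,2]))
E
```

```text
time: 3.72
tool_pos: [0.3874, -0.8023, 0.2638]
ee_rot: [3.044, -0.191, -0.646]
wrist_force: [0.2, 0.7, 0.3]
width: 0.0377
t 3.725 p [ 0.3874 -0.8023  0.2638] q [-1.19  0.81  0.27  0.02  1.84  1.04] lean 0.214 az -64.3 xaz -37.0 F [0.2 0.7 0.3]
[ -75.3 -288.8  -59.5] [  74.1 -312.1    4.3]
register top 0.13404632837636318
```

```bash
python3 -m creep '[[[-9,-36,-7,0],[-9,-36,-7,0],[-9,-36,-7,0],[-9,-36,-7,0],[-9,-36,-7,0],[-9,-36,-7,0],[-9,-36,-7,0],[-9,-36,-7,0]]]'; python3 -m creep '[[[9,-39,0,0],[9,-39,0,0],[9,-39,0,0],[9,-39,0,0],[9,-39,0,0],[9,-39,0,0],[9,-39,0,0],[9,-39,0,0]]]'; python3 - <<'E'
from h import *
st(); p=get_obs()["tool_pos"]
print(tool(np.array([p[0],p[1],0])/np.hypot(p[0],p[1])*.04+[0,0,.01]))
E
```

```text
time: 4.72
tool_pos: [0.5017, -0.5218, 0.2779]
ee_rot: [3.044, -0.192, -0.64]
wrist_force: [-0.1, -0.5, 0.6]
width: 0.0375
time: 5.72
tool_pos: [0.7493, -0.3185, 0.2615]
ee_rot: [3.045, -0.192, -0.641]
wrist_force: [0.1, -1.0, 0.2]
width: 0.0374
t 5.725 p [ 0.7493 -0.3185  0.2615] q [-0.41  0.6   0.61 -0.14  1.76  1.77] lean 0.214 az -63.6 xaz -36.7 F [ 0.1 -1.   0.2]
[40.1 -9.2 -3.3]
```

```bash
python3 -m creep '[[[30,-7,0,0],[30,-7,0,0],[25,-9,-8,0],[35,-9,-9,0],[40,-9,-12,0],[40,-9,-12,0],[40,-9,-12,0],[40,-9,-12,0]]]';  python3 -c "from h import *;st()";python3 -m creep '[[[40,-9,-15,0],[40,-9,-15,0],[40,-9,-15,0],[40,-9,-15,0]]]';  python3 - <<'E'
from h import *
st(); p=get_obs()["tool_pos"]
print(tool(np.array([p[0],p[1],0])/np.hypot(p[0],p[1])*.04+[0,0,.01]))
E
```

```text
time: 6.72
tool_pos: [0.8466, -0.3593, 0.2936]
ee_rot: [3.081, -0.354, -0.627]
wrist_force: [-0.6, 0.1, 0.9]
width: 0.0378
t 6.725 p [ 0.8466 -0.3593  0.2936] q [-0.41  0.79  0.27 -0.13  1.74  1.75] lean 0.359 az -45.8 xaz -35.9 F [-0.6  0.1  0.9]
time: 7.22
tool_pos: [0.8664, -0.3638, 0.3403]
ee_rot: [3.107, -0.47, -0.621]
wrist_force: [0.2, -0.1, -0.1]
width: 0.0376
t 7.225 p [ 0.8664 -0.3638  0.3403] q [-0.41  0.75  0.27 -0.13  1.66  1.75] lean 0.472 az -39.9 xaz -35.6 F [ 0.2 -0.1 -0.1]
[39.3 -9.2  8.5]
```

Lean is 0.47 rad at azimuth -40°, midway between the two push directions. Next I go high over everything to a point behind the mill.

```bash
python3 - <<'E'
from h import *
p=get_obs()["tool_pos"]
A=np.array([.45,.0,.34]);B=np.array([.44,.155,.33])
print(tool(A-p),tool(B-A))
E
```

```text
[-490.7  -44.9 -250.8] [ -92.2 -118.9  -39.8]
```

```bash
python3 -m creep '[[[-41,-4,-21,0],[-41,-4,-21,0],[-41,-4,-21,0],[-41,-4,-21,0],[-41,-4,-21,0],[-41,-4,-21,0],[-41,-4,-21,0],[-41,-4,-21,0]]]'; python3 -m creep '[[[-41,-4,-21,0],[-41,-4,-21,0],[-41,-4,-21,0],[-41,-4,-21,0],[-31,-40,-13,0],[-31,-40,-13,0],[-31,-40,-13,0],[0,0,0,0]]]'; python3 - <<'E'
from h import *
st()
E
```

```text
time: 8.22
tool_pos: [0.5879, -0.1179, 0.3417]
ee_rot: [3.109, -0.471, -0.622]
wrist_force: [0.3, 0.5, -0.4]
width: 0.0376
time: 9.22
tool_pos: [0.4488, 0.1432, 0.3377]
ee_rot: [3.105, -0.453, -0.591]
wrist_force: [-0.0, -0.8, 0.7]
width: 0.0372
t 9.225 p [0.4488 0.1432 0.3377] q [ 0.49 -0.23  1.48 -0.42  1.69  2.57] lean 0.454 az -38.6 xaz -33.8 F [-0.  -0.8  0.7]
```

Joint 6 is at its limit here, so I'll use the half-turn symmetry and turn -160° in place.

```bash
python3 -m creep '[[[0,0,0,-10],[0,0,0,-10],[0,0,0,-10],[0,0,0,-10],[0,0,0,-10],[0,0,0,-10],[0,0,0,-10],[0,0,0,-10]]]'; python3 -m creep '[[[0,0,0,-10],[0,0,0,-10],[0,0,0,-10],[0,0,0,-10],[0,0,0,-10],[0,0,0,-10],[0,0,0,-10],[0,0,0,-10]]]'; python3 - <<'E'
from h import *
st(); p=get_obs()["tool_pos"]
A=np.array([.458,.158,.1]);B=np.array([.458,.158,.017]); print(tool(A-p),tool(B-A))
E
```

```text
time: 10.22
tool_pos: [0.4485, 0.1398, 0.3377]
ee_rot: [2.688, -0.041, 0.806]
wrist_force: [0.5, 0.3, 0.6]
width: 0.0376
time: 11.22
tool_pos: [0.4485, 0.1398, 0.3378]
ee_rot: [3.013, 0.438, 2.165]
wrist_force: [0.3, -0.6, 0.3]
width: 0.0377
t 11.225 p [0.4485 0.1398 0.3378] q [ 0.48 -0.24  1.48 -0.42  1.69 -0.23] lean 0.455 az -39.0 xaz 124.0 F [ 0.3 -0.6  0.3]
[109.6  -9.2 211.8] [35.2 -9.7 74.6]
```

```bash
python3 -m creep '[[[22,-2,42,0],[22,-2,42,0],[22,-2,42,0],[22,-2,42,0],[22,-2,42,0],[12,-3,25,0],[12,-3,25,0],[11,-3,24,0]]]'; python3 - <<'E'
from h import *
st()
for n in("scene","top"):
    s=snapshot(n); save(s,n+"1.png")
    if n=="scene":
        I=cv2.resize(s["color"][60:240,180:380],None,fx=4,fy=4)[...,::-1]; cv2.imwrite("pics/s1c.png",I[:600])
E
```

```text
time: 12.22
tool_pos: [0.4574, 0.1595, 0.0181]
ee_rot: [3.01, 0.437, 2.159]
wrist_force: [-0.4, -0.5, -0.2]
width: 0.0377
t 12.225 p [0.4574 0.1595 0.0181] q [ 0.52 -0.03  1.96 -0.48  1.09  0.1 ] lean 0.455 az -38.9 xaz 123.7 F [-0.4 -0.5 -0.2]
```

View pics/s1c.png

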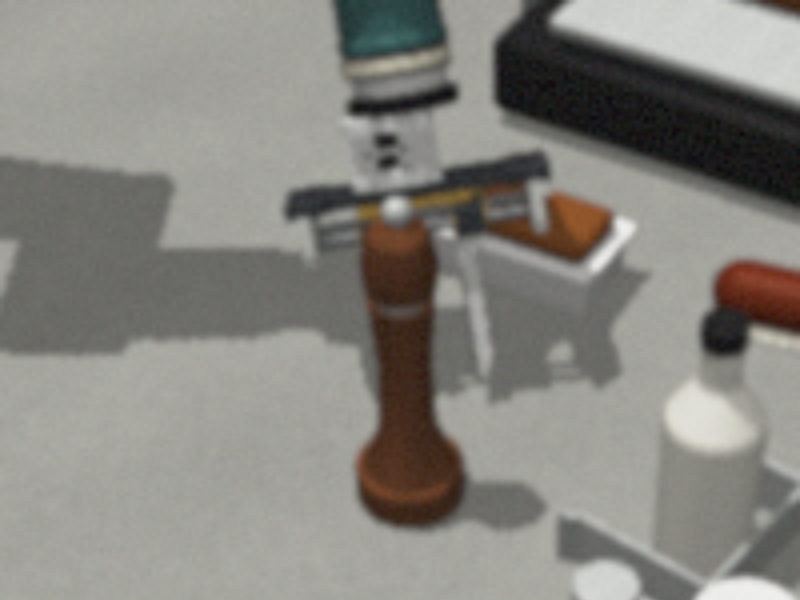

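The crop shows the gripper leaning back behind the upright mill, with the foot at crop (410,490), and nothing touching.

```bash
python3 - <<'E'
from h import *
p=get_obs()["tool_pos"]; print(tool(np.array([.462,.105,.017])-p))
for a in(-75,-73,-56): r=np.radians(a); print(a,tool([.01*np.cos(r),.01*np.sin(r),0]), tool([.08*np.cos(r),.08*np.sin(r),0]))
E
```

```text
[-44.3 -25.9  15.9]
-75 [-8.6 -3.7  3.6] [-68.6 -29.6  28.5]
-73 [-8.7 -3.4  3.7] [-69.4 -27.   29.2]
-56 [-9.1 -0.5  4.2] [-72.5  -4.   33.5]
```

```bash
python3 -m creep '[[[-9,-5.2,3.2,0],[-9,-5.2,3.2,0],[-9,-5.2,3.2,0],[-9,-5.2,3.2,0],[-9,-5.2,3.2,0]]]'; python3 -m creep '[[[-4.3,-1.8,1.8,0],[-4.3,-1.8,1.8,0],[-4.3,-1.8,1.8,0],[-4.3,-1.8,1.8,0]]]'; cat >> h.py <<'E'
def mill(c,show=None):
    "mill foot xy near c: mean of foot-circle fits, head xy as a check on the tilt"
    for n in("scene","top"):
        s=snapshot(n); W=cloud(s); C=s["color"].astype(int)
        d=np.hypot(W[...,0]-c[0],W[...,1]-c[1])<.06; red=(C[...,0]-C[...,2]>18)
        q=W[d&red&(W[...,2]>.21)&(W[...,2]<.245)]; k=q[:,:2].mean(0) if len(q) else np.nan
        f=W[d&red&(W[...,2]>.006)&(W[...,2]<.026)]
        from scipy.optimize import least_squares
        r=least_squares(lambda x:np.hypot(f[:,0]-x[0],f[:,1]-x[1])-.036,c,loss="soft_l1",f_scale=.001) if len(f)>8 else None
        print(n,"foot",len(f),r and r.x.round(4),"head",len(q),np.round(k,4))
        if show==n: save(s,"m%.1f.png"%get_obs()["time"])
E
python3 -c "
from h import *
st(); mill([.487,.06])"
```

```text
time: 12.95
tool_pos: [0.4644, 0.1059, 0.0198]
ee_rot: [3.012, 0.436, 2.161]
wrist_force: [0.3, 0.4, -0.6]
width: 0.0377
time: 13.45
tool_pos: [0.4697, 0.0875, 0.0194]
ee_rot: [3.013, 0.436, 2.162]
wrist_force: [-0.0, 1.3, -0.6]
width: 0.0375
t 13.45 p [0.4697 0.0875 0.0194] q [ 0.34 -0.1   2.02 -0.45  1.02 -0.08] lean 0.453 az -39.0 xaz 123.9 F [-0.   1.3 -0.6]
scene foot 135 [0.4928 0.0578] head 120 [0.4981 0.0493]
top foot 19 [0.4929 0.0573] head 245 [0.4911 0.0563]
```

Cradled: the mill is at (0.493, 0.058), 38 mm ahead of the TCP, upright, with about 1 N of push. I carry on with leg 1.

```bash
python3 -m creep '[[[-6,-2.7,2.7,0],[-6,-2.7,2.7,0],[-6,-2.7,2.6,0],[-6,-2.7,2.6,0],[-6,-2.7,2.5,0],[-6,-2.7,2.5,0],[-6,-2.7,2.5,0],[-6,-2.7,2.5,0]]]'; python3 -c "
from h import *
st(); mill([.507,.003])"
```

```text
time: 14.55
tool_pos: [0.4841, 0.0324, 0.0189]
ee_rot: [3.012, 0.436, 2.162]
wrist_force: [0.2, 2.2, 3.3]
width: 0.0375
t 14.55 p [0.4841 0.0324 0.0189] q [ 0.19 -0.12  2.04 -0.42  0.96 -0.23] lean 0.454 az -39.0 xaz 123.9 F [0.2 2.2 3.3]
scene foot 142 [0.5072 0.003 ] head 130 [ 0.5125 -0.0053]
top foot 14 [0.5078 0.0021] head 247 [0.5052 0.0015]
```

```bash
python3 -m creep '[[[-7.2,-3.2,3,0],[-7.2,-3.2,3,0],[-7.2,-3.2,3,0],[-7.2,-3.2,3,0],[-7.2,-3.2,3,0],[-7.2,-3.2,3,0],[-7.2,-3.2,3,0],[-7.2,-3.2,3,0]]]'; python3 -c "
from h import *
st(); mill([.523,-.063])"
```

```text
time: 15.65
tool_pos: [0.5008, -0.0331, 0.0184]
ee_rot: [3.013, 0.436, 2.162]
wrist_force: [-0.4, 1.5, 0.4]
width: 0.0376
t 15.65 p [ 0.5008 -0.0331  0.0184] q [ 0.02 -0.12  2.04 -0.37  0.9  -0.42] lean 0.454 az -39.1 xaz 123.9 F [-0.4  1.5  0.4]
scene foot 155 [ 0.524 -0.063] head 143 [ 0.5299 -0.0698]
top foot 24 [ 0.5239 -0.065 ] head 236 [ 0.5218 -0.0633]
```

```bash
python3 -m creep '[[[-7.3,-3.9,3,0],[-7.3,-3.9,3,0],[-7.3,-3.9,3,0],[-7.3,-3.9,3,0],[-7.3,-3.9,3,0],[-7.3,-3.9,3,0],[-7.3,-3.9,3,0],[-7.3,-3.9,3,0]]]'; python3 -c "
from h import *
st(); mill([.538,-.133])"
```

```text
time: 16.75
tool_pos: [0.5139, -0.1023, 0.0181]
ee_rot: [3.013, 0.436, 2.162]
wrist_force: [-0.4, 2.2, 2.2]
width: 0.0378
t 16.75 p [ 0.5139 -0.1023  0.0181] q [-0.16 -0.1   2.02 -0.3   0.84 -0.62] lean 0.454 az -39.1 xaz 123.9 F [-0.4  2.2  2.2]
scene foot 157 [ 0.5369 -0.1323] head 171 [ 0.5427 -0.1389]
top foot 33 [ 0.537  -0.1341] head 226 [ 0.5351 -0.1313]
```

```bash
python3 -m creep '[[[-4.9,-3.1,1.9,0],[-4.9,-3.1,1.9,0],[-4.9,-3.1,1.9,0],[0,0,0,0],[9,0.5,-4.2,0],[9,0.5,-4.2,0],[9,0.5,-4.2,0]]]';  python3 - <<'E'
from h import *
st(); mill([.538,-.15])
M=R.from_euler("xyz",get_obs()["ee_rot"])*R.from_rotvec([0,0,np.radians(-36)]); M=M.as_matrix(); print("x az",np.degrees(np.arctan2(M[1,0],M[0,0])),"slope",M[2])
p=get_obs()["tool_pos"]
for m in([.5385,-.151],):
    a=np.radians(-20); t=np.array([m[0]-.065*np.cos(a),m[1]-.065*np.sin(a),.018]); print(t,M.T@(t-p)*1000)
E
```

```text
time: 17.73
tool_pos: [0.4983, -0.0945, 0.0179]
ee_rot: [3.013, 0.436, 2.162]
wrist_force: [-0.2, 0.2, 0.0]
width: 0.0377
t 17.725 p [ 0.4983 -0.0945  0.0179] q [-0.14 -0.14  2.05 -0.3   0.85 -0.61] lean 0.453 az -39.1 xaz 123.9 F [-0.2  0.2  0. ]
scene foot 146 [ 0.5389 -0.1512] head 176 [ 0.5447 -0.1575]
top foot 24 [ 0.5377 -0.1519] head 220 [ 0.5367 -0.1487]
x az 163.69110004409566 slope [-0.40974066 -0.15428892 -0.89905924]
[ 0.47741998 -0.12876869  0.018     ] [  9.19747437 -39.2360494    2.32670197]
```

```bash
python3 -m creep '[[[0,0,0,-9],[0,0,0,-9],[0,0,0,-9],[0,0,0,-9],[2.3,-9.8,0.6,0],[2.3,-9.8,0.6,0],[2.3,-9.8,0.6,0],[2.3,-9.8,0.6,0]]]';  python3 - <<'E'
from h import *
st(); p=get_obs()["tool_pos"]
s=snapshot("scene"); cv2.imwrite("pics/s2c.png",cv2.resize(s["color"][100:300,160:360],None,fx=3,fy=3)[...,::-1])
for a in(-20,-3.4,-5,0,-10): r=np.radians(a); print(a,tool([.01*np.cos(r),.01*np.sin(r),0]))
r=np.radians(-20);print(tool(np.array([.538-.045*np.cos(r),-.1515-.045*np.sin(r),.018])-p))
E
```

```text
time: 18.82
tool_pos: [0.4776, -0.1307, 0.0182]
ee_rot: [-2.972, 0.423, 2.854]
wrist_force: [-0.2, -1.3, 0.4]
width: 0.0378
t 18.825 p [ 0.4776 -0.1307  0.0182] q [-0.25 -0.19  2.09 -0.25  0.83 -1.37] lean 0.454 az -39.1 xaz 163.5 F [-0.2 -1.3  0.4]
-20 [-9.1  0.1  4.1]
-3.4 [-8.9  2.9  3.5]
-5 [-8.9  2.6  3.6]
0 [-8.7  3.5  3.4]
-10 [-9.1  1.8  3.8]
[-17.2   1.3   7.8]
```

View pics/s2c.png

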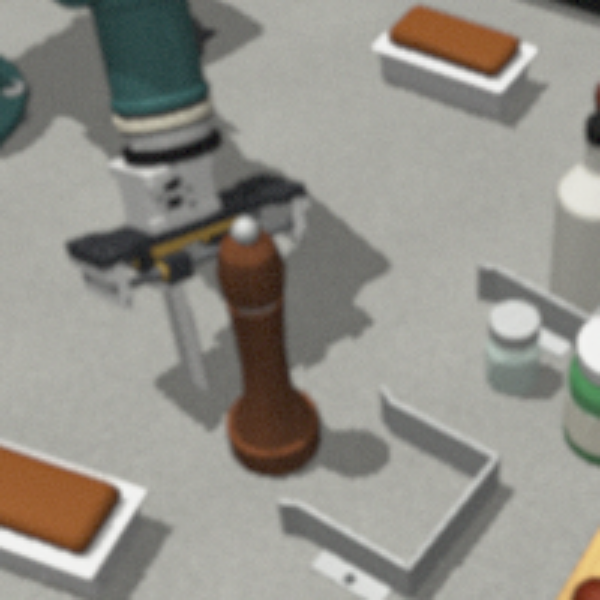

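The crop shows the gripper now behind the mill, which stands upright in line with the pocket mouth. The wing tips are at crop (385,395) and (285,505) and the foot is at (273,430). Now the push in.

```bash
python3 -m creep '[[[-8.6,0.7,3.9,0],[-8.6,0.7,3.9,0],[-7.1,2.3,2.8,0],[-7.1,2.3,2.8,0],[-7.1,2.3,2.8,0],[-7.1,2.3,2.8,0],[-7.1,2.3,2.8,0],[-7.1,2.3,2.8,0]]]';  python3 - <<'E'
from h import *
st(); mill([.575,-.153])
E
```

```text
time: 19.88
tool_pos: [0.5445, -0.1379, 0.018]
ee_rot: [-2.972, 0.422, 2.855]
wrist_force: [-1.8, -0.7, 1.2]
width: 0.0376
t 19.875 p [ 0.5445 -0.1379  0.018 ] q [-0.23 -0.02  1.95 -0.27  0.82 -1.33] lean 0.453 az -39.1 xaz 163.6 F [-1.8 -0.7  1.2]
scene foot 146 [ 0.5805 -0.1506] head 183 [ 0.5859 -0.1573]
top foot 15 [ 0.582  -0.1512] head 220 [ 0.5795 -0.1484]
```

```bash
python3 -m creep '[[[-6.8,1.8,2.75,0],[-6.8,1.8,2.75,0],[-6.8,1.8,2.75,0],[-6.8,1.8,2.75,0],[-6.8,1.8,2.75,0],[-6.8,1.8,2.75,0],[-6.8,1.8,2.75,0],[-6.8,1.8,2.75,0]]]';  python3 - <<'E'
from h import *
st(); mill([.641,-.157],"top")
E
```

```text
time: 20.98
tool_pos: [0.6045, -0.1448, 0.0184]
ee_rot: [-2.972, 0.422, 2.855]
wrist_force: [-0.7, 0.1, -0.9]
width: 0.0373
t 20.975 p [ 0.6045 -0.1448  0.0184] q [-0.21  0.11  1.81 -0.27  0.83 -1.32] lean 0.453 az -39.1 xaz 163.6 F [-0.7  0.1 -0.9]
scene foot 145 [ 0.6408 -0.1575] head 190 [ 0.6455 -0.1645]
top foot 29 [ 0.643  -0.1582] head 226 [ 0.6393 -0.1546]
```

```bash
python3 -m creep '[[[-3.6,1.1,1.4,0],[-3.6,1.1,1.4,0],[-3.6,1.1,1.4,0],[-3.6,1.1,1.4,0],[-2.7,0.9,1.1,0],[0,0,0,0]]]';  python3 - <<'E'
from h import *
st(); mill([.66,-.158])
E
python3 -m creep '[[[-1.8,0.6,0.7,0],[0,0,0,0]]]';python3 -c "
from h import *
st()"
```

```text
time: 21.82
tool_pos: [0.6237, -0.1461, 0.0189]
ee_rot: [-2.972, 0.423, 2.855]
wrist_force: [-1.2, -0.6, 0.6]
width: 0.0375
t 21.825 p [ 0.6237 -0.1461  0.0189] q [-0.21  0.15  1.76 -0.27  0.84 -1.31] lean 0.454 az -39.0 xaz 163.6 F [-1.2 -0.6  0.6]
scene foot 111 [ 0.6605 -0.1587] head 194 [ 0.6651 -0.166 ]
top foot 20 [ 0.6602 -0.1602] head 221 [ 0.6563 -0.1557]
time: 22.18
tool_pos: [0.6252, -0.1462, 0.0188]
ee_rot: [-2.972, 0.423, 2.855]
wrist_force: [-2.2, -0.4, 0.1]
width: 0.0378
t 22.175 p [ 0.6252 -0.1462  0.0188] q [-0.21  0.15  1.76 -0.27  0.84 -1.31] lean 0.454 az -39.1 xaz 163.6 F [-2.2 -0.4  0.1]
```

Still free; I creep to the wall, watching the force.

```bash
python3 -m creep '[[[-1.8,0.6,0.7,0],[0,0,0,0]]]'|sed -n 2,4p;python3 -m creep '[[[-1.3,0.4,0.5,0],[0,0,0,0]]]'|sed -n 2,4p; python3 -m creep '[[[-0.9,0.3,0.35,0],[0,0,0,0]]]'|sed -n 2,4p
```

```text
tool_pos: [0.6274, -0.1463, 0.0188]
ee_rot: [-2.972, 0.423, 2.855]
wrist_force: [-1.0, -0.4, 1.2]
tool_pos: [0.6288, -0.1464, 0.0188]
ee_rot: [-2.972, 0.423, 2.855]
wrist_force: [-1.1, 0.5, 0.8]
tool_pos: [0.6297, -0.1464, 0.0188]
ee_rot: [-2.972, 0.423, 2.855]
wrist_force: [-1.5, -0.2, 0.6]
```

```bash
for i in 1; do python3 -m creep '[[[-0.9,0.3,0.35,0],[0,0,0,0]]]'|sed -n '2p;4p';done; python3 -m creep '[[[-0.9,0.3,0.35,0],[0,0,0,0]]]'|sed -n '2p;4p'; python3 -c "
from h import *
mill([.667,-.159])"
```

```text
tool_pos: [0.6308, -0.1465, 0.0188]
wrist_force: [-1.8, -0.2, 0.6]
tool_pos: [0.6316, -0.1466, 0.0187]
wrist_force: [-2.9, 0.0, 0.3]
scene foot 81 [ 0.6683 -0.1593] head 197 [ 0.6721 -0.1661]
top foot 24 [ 0.6679 -0.1608] head 223 [ 0.6637 -0.156 ]
```

```bash
python3 -m creep '[[[-0.7,0.2,0.25,0],[0,0,0,0]]]'|sed -n '2p;4p'; python3 - <<'E'
from h import *
print(get_obs()["wrist_force"]); s=snapshot("top"); cv2.imwrite("pics/t3c.png",cv2.resize(s["color"][110:260,290:470],None,fx=4,fy=4)[...,::-1])
E
```

```text
tool_pos: [0.6319, -0.1466, 0.0186]
wrist_force: [-5.4, -0.2, 3.0]
[-5.41706172 -0.24166254  3.0461331 ]
```

View pics/t3c.png

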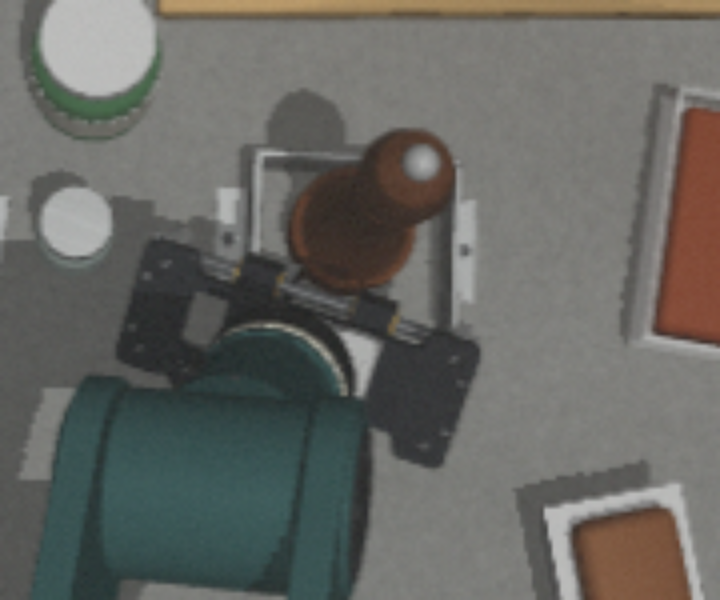

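Force rose to 5.4 N and the advance stopped, so the foot is against the back wall. In the view the foot, at crop (352,232), lies between the side walls at columns 255 and 455. Drawing straight back.

```bash
python3 -m creep '[[[1.8,-0.6,-0.7,0],[3.6,-1.1,-1.4,0],[9,-2.9,-3.5,0],[13,-4.3,-5.2,0],[18,-5.8,-7,0],[18,-5.8,-7,0],[18,-5.8,-7,0],[18,-5.8,-7,0]]]'; python3 -m creep '[[[0,0,-15,0],[0,0,-25,0],[0,0,-25,0],[0,0,0,0],[0,0,0,0]]]'; python3 - <<'E'
from h import *
st(); mill([.667,-.159])
a=cloud({**__import__("pickle").load(open("top0.pkl","rb"))}); 
s=snapshot("top"); cv2.imwrite("pics/t4.png",s["color"][...,::-1])
s=snapshot("scene"); cv2.imwrite("pics/s4c.png",cv2.resize(s["color"][100:340,180:440],None,fx=2.5,fy=2.5)[...,::-1])
E
```

```text
time: 24.82
tool_pos: [0.5198, -0.1398, 0.0178]
ee_rot: [-2.972, 0.423, 2.855]
wrist_force: [0.6, 0.3, -0.1]
width: 0.0376
time: 25.45
tool_pos: [0.4993, -0.122, 0.0763]
ee_rot: [-2.972, 0.423, 2.855]
wrist_force: [0.5, -0.5, -0.6]
width: 0.0378
t 25.45 p [ 0.4993 -0.122   0.0763] q [-0.22 -0.21  1.98 -0.24  0.97 -1.37] lean 0.454 az -39.1 xaz 163.6 F [ 0.5 -0.5 -0.6]
scene foot 82 [ 0.6681 -0.1593] head 195 [ 0.6724 -0.1662]
top foot 26 [ 0.6675 -0.1602] head 220 [ 0.6641 -0.1562]
```

View pics/s4c.png

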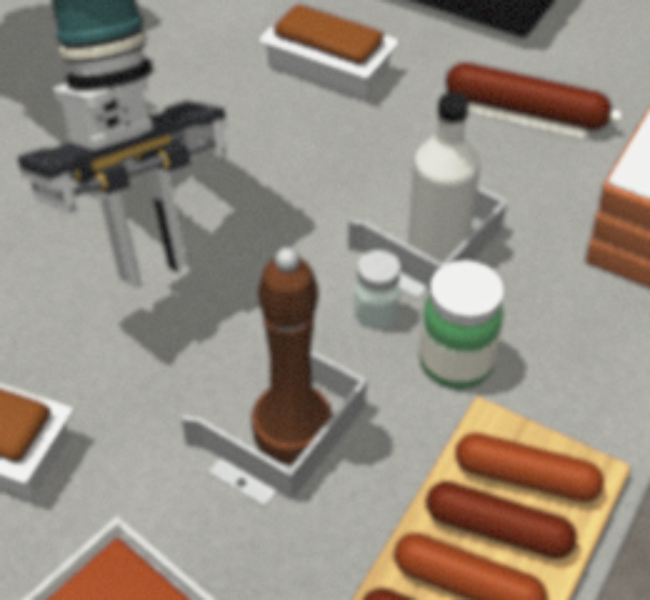

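View pics/t4.png

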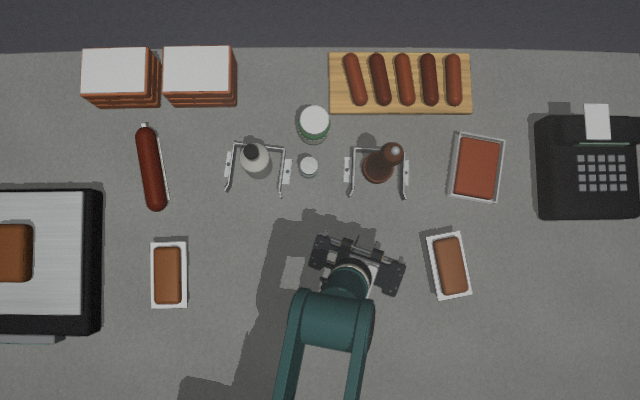

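The mill stands upright in the pocket against its back wall (top view foot at about (378,167)), and the gripper is clear. The other goods are at the same pixels as at the start: salt pot (309,166), jar (313,123), bottle (257,155), loaves (168,275) and (449,265). Handing in.

```bash
python3 -c "
from bench import ticket
print(ticket.close_job())"
```

```text
the job is handed in; nothing more can be done
None
```

The mill is standing upright in the empty pocket against its back wall, and the job is handed in at about 25.5 s of the 72 s allowed.

**How it was done:** The moves can't tilt the tool directly, so I leaned it back about 0.45 rad by commanding it past the edge of its reach in free air. I then cradled the mill's foot between the fingertips, held about 38 mm apart. I slid it sideways until it lined up with the pocket, moved the gripper round behind it, and pushed it in. While pushing, the wrist force readings were about 4 N at most. I stopped when the force rose to 5.4 N (6.2 N counting the upward part) and the tool stopped advancing, then drew back more than 100 mm.

**Last checks:**
- **Position:** The two cameras put the foot at (0.668, -0.159) and (0.668, -0.160). I had measured the pocket at (0.665, -0.158) and (0.668, -0.160), so the foot is within about 3 mm of home and centred.
- **Upright:** The head fits showed the same offset from the foot as before the push, so I saw no tilt.
- **Other goods:** They are at the same pixels as at the start, compared by eye in the top view and not measured in 3D.
- **Robot:** The gripper is clear and the wrist force reads about zero.

**What disagreed:** The two cameras differed by about 3 mm on the pocket's position, so I relied on the contact force to find the back wall. Early in the job, a fast stop at the edge of reach gave a brief wrist reading of about 80 N in free air, below the 120 N limit. I used smaller steps at the edge of reach after that.

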